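# Push the sensor modules home and zero the peak pointer

## Task

Get the load-measuring set ready for the next hardness test. First press the hub's three push-in modules one after another, left to right as you stand in front of its sloping face, each down until its head is flush on the face, with a firm push of about 20 N against the stop so that you feel it is home (never 45 N). Then turn the knob on the gauge's dial anticlockwise until the peak pointer is back at its zero stop, let go, and leave the other things on the table where they are.

Things in the scene. Friction and masses are not known exactly. Their poses are not given: they have to be found in the camera images.
- hub: sensor hub: fixed white case, 250 mm wide (y), 163 deep (x), 126 high, origin at its underside's centre. Its front face slopes 35 deg: outward normal (-0.574, 0, 0.819), middle at (-20, 0, 83) mm in its frame. On it three grey push-in modules in a row along y: left (+y), middle, right as seen from in front. A bar handle stands on the flat top: at x = 61 mm, 140 mm wide, up to 153 mm high
- gauge: dial gauge: fixed white case 170 mm wide (y), 163 deep (x), 126 high, origin at its underside's centre, with a like front face sloping 35 deg: outward normal (-0.574, 0, 0.819), middle at (-20, 0, 83) mm in its frame. On it lies a round white dial, 144 mm across and 13 mm thick, the peak-pointer knob at its centre
- peak (a joint): angle of the peak pointer and its knob, rad: 0 = hard zero stop (pointer at the first mark, lower left), up to 4.71; grows clockwise seen from in front of the dial, so it is set back by turning anticlockwise; friction 0.06 N m, stays where left. The other, full-length hand rests at zero and does not move
- peak_grip (a point): grip point of the peak-pointer knob, on its axis: a black bar 60 mm long, 16 wide, from 19 mm below to 17 mm above this point, on a disc 50 mm across; the dial's white face lies 28 mm below. z: outward along the knob's axis (normal to the dial); x: along the bar to the pointer's end; y: across the bar. Turns with the knob
- mod_left_top (a point): left module: grey plastic push-in block with square head 50 x 50 mm, 30 mm high, at y = +75 mm in the hub's row; point: centre of its flat outer face; z outward, normal to the hub's sloping face; x up the slope. When the module is home this point is 31 mm out from the sloping face
- mod_left (a joint): how far the left module is pushed in, m: 0 = standing 12 mm proud, 0.012 = fully home, its head flush on the face (hard stop). Slides only along the normal of the face, stays where it is left; it drags with 6 N all the way in
- mod_mid_top (a point): middle module: grey plastic push-in block with round head 54 mm across, 30 mm high, at y = 0 mm in the hub's row; point: centre of its flat outer face; z outward, normal to the hub's sloping face; x up the slope. When the module is home this point is 31 mm out from the sloping face
- mod_mid (a joint): how far the middle module is pushed in, m: 0 = standing 12 mm proud, 0.012 = fully home, its head flush on the face (hard stop). Slides only along the normal of the face, stays where it is left; it drags with 9 N all the way in
- mod_right_top (a point): right module: grey plastic push-in block with oblong head 66 mm up the slope x 40 mm, 30 mm high, at y = -75 mm in the hub's row; point: centre of its flat outer face; z outward, normal to the hub's sloping face; x up the slope. When the module is home this point is 31 mm out from the sloping face
- mod_right (a joint): how far the right module is pushed in, m: 0 = standing 12 mm proud, 0.012 = fully home, its head flush on the face (hard stop). Slides only along the normal of the face, stays where it is left; it drags with 12 N all the way in
- ref_block: loose steel hardness reference disc, 60 mm across, 14 mm high; a bystander; origin: centre of its underside
- anvil: loose dark steel anvil, 58 mm across foot, 42 mm high; a bystander; origin: centre of its underside
- screwdriver: loose screwdriver, 200 mm long, lying along its x; a bystander; origin: under its middle
- spanner: loose steel spanner, 180 mm long, lying along its x; a bystander; origin: under its middle
- case: loose black plastic case 60 x 100 x 32 mm; a bystander; origin: centre of its underside
- mug: white mug, 90 mm high; a bystander; origin: centre of its underside
- bottle: closed white bottle, 60 mm across, 150 mm high; a bystander; origin: centre of its underside

How it is judged (in metres and radians):
On the way, in this order (a step that is already met when the one before it is completed fails the run):
1. left module fully home (within 1.5 mm) and at that moment pressed by the fingers with more than 14 N (value of joint mod_left above 0.0105 m and contact force between the fingers and mod_left above 14 N), for 0.05 s.
2. middle module fully home (within 1.5 mm) and at that moment pressed by the fingers with more than 14 N (value of joint mod_mid above 0.0105 m and contact force between the fingers and mod_mid above 14 N), for 0.05 s.
3. right module fully home (within 1.5 mm) and at that moment pressed by the fingers with more than 14 N (value of joint mod_right above 0.0105 m and contact force between the fingers and mod_right above 14 N), for 0.05 s.
4. peak pointer back at its zero stop (within 0.06 rad) (value of joint peak below 0.06 rad), for 0.2 s.
At the end, for the whole second after the job is handed in: all three modules are fully home (within 1.5 mm of the stop) and the peak pointer is within 0.06 rad of its zero stop (value of joint each of mod_left, mod_mid, mod_right above 0.0105 m and value of joint peak below 0.06 rad); the robot touches nothing.
It fails at once if the left module is pressed with more than 45 N (contact force between anything else and mod_left above 45 N).
It fails at once if the middle module is pressed with more than 45 N (contact force between anything else and mod_mid above 45 N).
It fails at once if the right module is pressed with more than 45 N (contact force between anything else and mod_right above 45 N).
It fails at once if a bystander is shifted by more than 25 mm (distance of any of ref_block, anvil, screwdriver, spanner, case, mug, bottle from where it was at the start of the episode above 0.025 m).
It also fails if it takes over 67 s, if anything falls off the work surface, if the arm or the gripper's body presses on something with over 40 N, if the wrist force passes 120 N, or if a joint passes its speed limit or range.

## Robot

A 6-joint arm with a two-finger parallel gripper is mounted at the origin on the work surface. World frame = base frame: x ahead of the robot, y to its left, z up, the work surface at z = 0. Lengths are in m, angles in degrees, forces in N, time in s.
With the tool pointing down it reaches from about 0.35 to 0.775 m from the base axis. Payload 5.5 kg.
Tool frame: the origin (TCP) lies between the finger pads; the fingertips stand 8 mm ahead of it and the grasp point (between the pads) lies 11 mm behind it; z points along the fingers, y is the line along which they close (so a half turn about z gives the same grasp; the last joint's range is limited). The gripper opens to 85 mm and grips with 20 to 120 N. Pads are 22 mm wide; open, the fingers measure 114 mm over their backs; the gripper's body (76 mm by 85 mm) begins 54 mm behind the grasp point. The pads swing forward as they close: fully open they stand 13 mm farther back than shut.
Start: joints at [63.449, 17.945, 2.641, 74.691, 0, 82.002], TCP at [0.183, 0.545, 0.239] pointing down, gripper open.
Joint ranges: [-158.12, 158.12], [-49.38, 96.58], [-58.88, 72.47], [-126.05, 133.96], [-84.25, 85.87], [-180, 180]. Speed limits (degrees/s): [147.25, 147.25, 180, 180, 180, 180].

## Interface

Orientations are given as a 3x3 rotation matrix whose columns are the frame's x, y, z axes.
In Python, from rig import get_obs, imaging, ctrl gives the robot as it stands. The module is installed in compiled form; this text tells all that it offers.
- The arm moves only by the tool drive_tool, never from a script. Its argument "targets" is a list of rows, each an object of numbers: "grip": the finger opening in mm, from 0 to 85.4; "tx", "ty", "tz": the shift along the tool's x, y, z in mm; "wx", "wy", "wz": the turn, a rotation vector about the tool's x, y, z in degrees. In form: [{"grip": .., "tx": .., "ty": .., "tz": .., "wx": .., "wy": .., "wz": ..}, ...]. A call has 1 to 12 rows; each row shifts and turns the commanded pose from where the row before left it, along the tool's axes as they then stand; what a row does not reach is not made up. A row lasts 1/12 s, in which the tool goes at most 41.7 mm and 7.16 degrees, less where a joint would pass 70% of its speed; a pose out of reach is approached as far as the arm can. A call is refused whole if a number of a shift passes 41.7 or a number of a turn 7.16, either way. A call with a gripper value outside its range is refused whole. The fingers move at their own pace and stop on an object; "squeeze" is the grip in N (left out, the last holds). Time passes only in rows, so rows that do not move let the fingers close. It gives the time, the measured TCP pose, the force, the opening and the grip force at its end, in the units of the state.
- get_obs(): the state, without advancing time (a new reading comes with each control period).
- imaging.camera(name): name is "side" or "top" or "wrist"; returns the picture (400x640x3 uint8, red, green, blue); there is no depth.
- imaging.camera_model(name): a dict with "intrinsics" (3x3 intrinsics, pixels), "R" (3x3) and "t" (3): a world point X has camera coordinates R X + t; the wrist camera has in their place "mount" (4x4, takes a point from camera to tool coordinates, whose origin is the TCP and whose axes are the flange's). Camera axes: x right, y down, z forward; pixel columns grow to the right and rows downward; lengths in m; the calibration is good to about 2 mm. The wrist camera is an equidistant fisheye: a pixel r from the principal point sees the ray r / f radians off the axis. A picture is of the moment at which its call begins: read the wrist's pose just before it. camera_model takes no time and is no camera call.
- ctrl.finish_job(): hands the job in; it is judged then, once.
The state is a dict: "time_s": time; "q": joint angles; "qvel": joint speeds; "joint_torque": joint torques, N m; "eef_pos": TCP position; "tcp_rot": TCP orientation; "ft_force": force on the tool from outside, world axes, zero at the start; "moment": the same for the moment, N m; "opening": opening from 0.0 (shut) to 1.0 (fully open); "finger_force": force on a finger pad.
Only numpy, scipy, OpenCV 4.12 (cv2) and the standard library are available. Lean on these libraries where they do the work, as an engineer would, in place of code of your own. Each camera call takes 0.05 s, during which the arm holds its last target. There are 200 camera calls.

## Working session

There is one attempt and no reset: what is moved stays moved. The work goes in short steps, Python scripts to look and compute and a tool call to move; the robot and the scene stay as the last step left them, time stands still between calls to the robot, and variables do not carry over. Pictures are saved under pics/ and viewed, at most 10 in all, crops included, and the job is handed in when it is done.

Besides the shell and the picture viewer there is one more tool, called in YAML: its name, and indented under it one key for each argument. drive_tool: Moves the arm, as the interface text tells. Its arguments: {"type":"object","properties":{"targets":{"type":"array"},"squeeze":{"type":"number"}},"required":["targets"]}

```bash
mkdir -p pics
python3 - <<'E'
from rig import get_obs, imaging
import cv2,numpy as np
np.set_printoptions(precision=4,suppress=True)
for k,v in get_obs().items(): print(k,v)
for n in("side","top","wrist"):
    im=imaging.camera(n); cv2.imwrite(f"pics/{n}0.png",im[:,:,::-1]); print(n,imaging.camera_model(n))
E
```

```text
time_s 0.0
q [63.4504 17.9918  2.5789 74.6892 -0.0012 81.9996]
qvel [-0.0137 -0.0712 -0.0425 -0.0781 -0.0796  0.1049]
joint_torque [ -0.0017 -48.0631  29.8532   0.0195  -0.0002   0.    ]
eef_pos [0.1827 0.5447 0.2384]
tcp_rot [[-0.9481  0.3181 -0.0008]
 [ 0.3181  0.948  -0.0016]
 [ 0.0002 -0.0018 -1.    ]]
ft_force [-0.1017  0.0071 -0.2106]
moment [-0.0135  0.0085  0.0236]
finger_force 0.0
opening 1.0001816139096642
side {'intrinsics': array([[415.6885,   0.    , 318.9927],
       [  0.    , 415.6885, 203.156 ],
       [  0.    ,   0.    ,   1.    ]]), 'R': array([[ 0.9816, -0.1912,  0.0004],
       [-0.1163, -0.5987, -0.7925],
       [ 0.1517,  0.7778, -0.6099]]), 't': array([-0.5415,  0.1416,  1.2265])}
top {'intrinsics': array([[392.757 ,   0.    , 320.5526],
       [  0.    , 392.757 , 195.5944],
       [  0.    ,   0.    ,   1.    ]]), 'R': array([[-0.0232, -0.9995,  0.0212],
       [-0.9984,  0.0221, -0.0512],
       [ 0.0507, -0.0224, -0.9985]]), 't': array([-0.0078,  0.5651,  1.2851])}
wrist {'intrinsics': array([[309.7069,   0.    , 314.7019],
       [  0.    , 309.7069, 198.1685],
       [  0.    ,   0.    ,   1.    ]]), 'mount': array([[ 0.0002, -0.964 , -0.2659,  0.0684],
       [ 1.    ,  0.0002,  0.0003,  0.0006],
       [-0.0002, -0.2659,  0.964 , -0.1344],
       [ 0.    ,  0.    ,  0.    ,  1.    ]])}
```

View pics/top0.png

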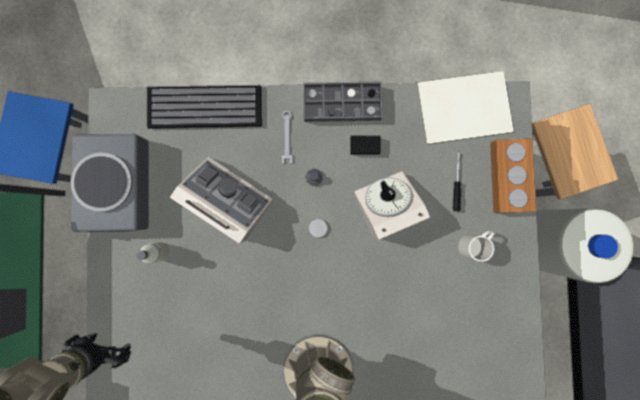

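View pics/side0.png

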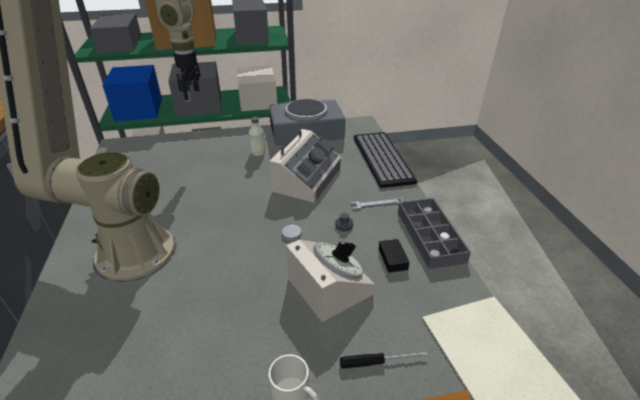

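The top view shows the hub at about (222,198) and the gauge at (390,205). Both sloping faces turn away from the robot. The handle is at (207,214) and the knob at (388,190). Next I'll zoom in.

Run:
```python
import cv2,numpy as np
t=cv2.imread("pics/top0.png");s=cv2.imread("pics/side0.png")
z=lambda a,x,y:cv2.resize(a[y:y+100,x:x+130],(0,0),fx=3,fy=3,interpolation=cv2.INTER_CUBIC)
a=np.vstack([np.hstack([z(t,160,150),z(t,335,155)]),np.hstack([z(s,245,110),z(s,270,220)])])
cv2.imwrite("pics/crop0.png",a)
```

```text
(no output)
```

View pics/crop0.png

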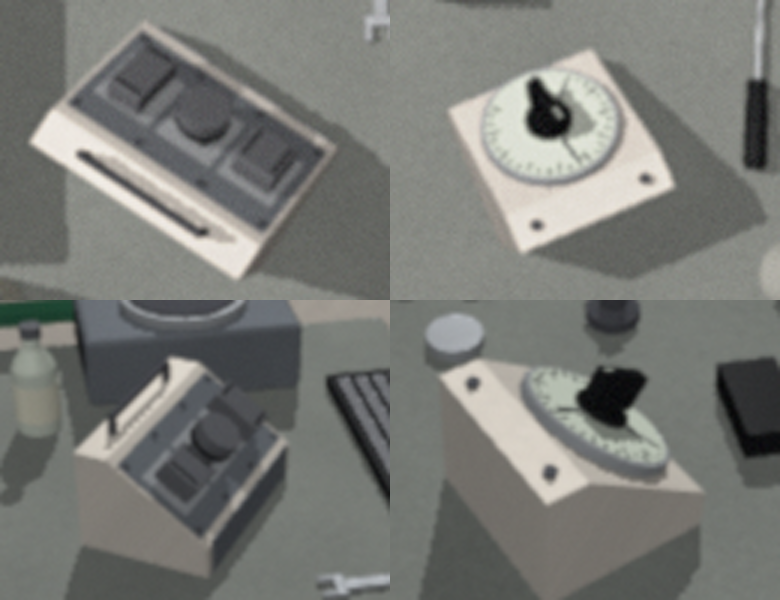

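The crops show the modules as a square head at about (248,198) in the top view, a round one at (227,187) and an oblong one at (208,176). The white case corners are clear in both views. On the gauge, the zero hand points up and to the right, and the peak pointer points to about (528,208), down and to the right.

Next I'll cast the case corners onto their known heights.

```bash
cat > h.py <<'E'
import numpy as np
from rig import get_obs, imaging
np.set_printoptions(precision=4,suppress=True)
def ray(n,uv):
    m=imaging.camera_model(n); d=np.linalg.solve(m["intrinsics"],[*uv,1.])
    return -m["R"].T@m["t"], m["R"].T@d
def cast(n,uv,z):
    c,d=ray(n,uv); return c+d*(z-c[2])/d[2]
def proj(n,X):
    m=imaging.camera_model(n); p=m["intrinsics"]@(m["R"]@X+m["t"]); return p[:2]/p[2]
def kabsch(L,W):
    L,W=np.array(L)[:,:2],np.array(W)[:,:2]; l,w=L.mean(0),W.mean(0)
    U,_,V=np.linalg.svd((L-l).T@(W-w)); D=np.diag([1,np.linalg.det(U@V)]); R=(U@D@V).T
    return R,w-R@l,np.linalg.norm((L@R.T)+w-R@l-W,axis=1)
S=np.array([[.8192,0,-.5736],[0,1,0],[.5736,0,.8192]]) # face: x up slope,y,z normal
E
python3 - <<'E'
from h import *
H=[("top",(170.7,197.7),(.0815,-.125,.126)),("top",(240,242.7),(.0815,.125,.126)),("top",(209,157.7),(-.0815,-.125,.04)),("top",(271.7,199.3),(-.0815,.125,.04)),
("side",(270.7,160),(.0815,.125,.126)),("side",(301.7,129.3),(.0815,-.125,.126)),("side",(340.7,156.7),(-.0815,-.125,.04)),]
G=[("top",(378.3,239.7),(.0815,.085,.126)),("top",(430,217.3),(.0815,-.085,.126)),("top",(354.3,191),(-.0815,.085,.04)),("top",(402.3,171.7),(-.0815,-.085,.04)),
("side",(286.7,244),(.0815,.085,.126)),("side",(322.7,287.7),(.0815,-.085,.126)),("side",(374.3,283.3),(-.0815,-.085,.04))]
for nm,P in(("hub",H),("gauge",G)):
    # top view: which end is +y  (decided by front = -x side, right-handed)
    for flip in(1,-1):
        L=[(x,y*flip,z) for _,_,(x,y,z) in P]; W=[cast(n,uv,l[2]) for (n,uv,_),l in zip(P,L)]
        R,t,e=kabsch(L,W); print(nm,flip,R[:,0],np.degrees(np.arctan2(R[1,0],R[0,0])),t,e*1000)
        if e.max()<.03:
            for k in("top","side"):
                i=[j for j in range(len(P)) if P[j][0]==k]; R2,t2,e2=kabsch([L[j] for j in i],[W[j] for j in i]); print(k,t2,np.degrees(np.arctan2(R2[1,0],R2[0,0])),e2*1000)
E
```

```text
hub 1 [-0.8237  0.567 ] 145.46118860168488 [0.5618 0.2826] [2.7942 0.6904 5.4235 5.7321 7.5324 8.0253 2.635 ]
top [0.5588 0.2837] 145.49489133383994 [1.3165 2.4671 3.0714 3.7434]
side [0.5661 0.2811] 145.99412425571325 [4.969  6.2525 2.6387]
hub -1 [ 0.5631 -0.8264] -55.72759380209463 [0.541  0.3034] [178.5774  85.493  140.4902 230.0476  80.9433 169.6814 143.9501]
gauge 1 [-0.0787  0.9969] 94.51192248662515 [ 0.515  -0.2673] [  3.9558 200.5606 264.7211  60.5147   7.3341 197.9142  64.8094]
gauge -1 [-0.9298 -0.3682] -158.39836149304568 [ 0.5326 -0.2392] [3.5735 2.3087 1.0505 3.9839 4.8577 4.2853 1.942 ]
top [ 0.5299 -0.2393] -158.7308161616482 [1.1503 1.2059 1.0489 0.9471]
side [ 0.5362 -0.239 ] -158.48831452882806 [1.2914 1.6079 1.8667]
```

The fits agree to within a few mm across both views: hub at (0.562, 0.283) with yaw 145.5°, gauge at (0.533, -0.239) with yaw -158.6°. Next I'll plan the approach to the left module.

```bash
cat >> h.py <<'E'
from scipy.spatial.transform import Rotation as Ro
HUB=(np.array([.562,.2825,0]),145.5); GAU=(np.array([.5335,-.2392,0]),-158.6)
def face(o,u,v,w):  # face coords m -> world, tool R (z=-n, x up slope)
    t,yaw=o; A=Ro.from_euler('z',yaw,degrees=True).as_matrix()
    F=A@S; p=t+A@np.array([-.02,0,.083])+F@np.array([u,v,w])
    return p,np.column_stack([F[:,0],-F[:,1],-F[:,2]])
def plan(p,R,turn_first=False):
    o=get_obs(); C=np.array(o["tcp_rot"]); d=p-o["eef_pos"]; w=Ro.from_matrix(C.T@R).as_rotvec(degrees=True)
    print("t",o["time_s"],"pos",np.array(o["eef_pos"]),"q",np.array(o["q"]),"->",p)
    print("shift mm now-axes",1000*C.T@d,"target-axes",1000*R.T@d,"turn",w,"F",np.array(o["ft_force"]))
E
python3 -c "
from h import *
p,R=face(HUB,0,.075,.13); plan(p,R); print(R)
for y in(.075,0,-.075): print(face(HUB,0,y,.039)[0])
for y in(.075,0,-.075): print(proj('top',face(HUB,0,y,.043)[0]),proj('side',face(HUB,0,y,.043)[0]))
"
```

```text
t 0.15 pos [0.1828 0.5448 0.2386] q [63.4505 17.9816  2.5921 74.6912  0.0013 82.0016] -> [0.5975 0.1671 0.1895]
shift mm now-axes [-513.3016 -226.0343   49.3151] target-axes [-483.3686  -76.3574 -278.4945] turn [-4.9493 34.7691 15.4238] F [ 0.0276 -0.4582  0.9145]
[[-0.6751  0.5664 -0.4727]
 [ 0.464   0.8241  0.3249]
 [ 0.5736 -0.     -0.8192]]
[0.5544 0.1967 0.1149]
[0.5969 0.2585 0.1149]
[0.6394 0.3203 0.1149]
[250.1422 198.1952] [309.2124 163.1729]
[229.502  184.6644] [318.1749 152.6174]
[208.8885 171.1511] [326.4858 142.8293]
```

drive_tool:
  targets:
    - {"grip": 0,"tz": -40}
    - {"grip": 0,"tz": -30,"tx": -30,"ty": -13}
    - {"grip": 0,"tx": -40,"ty": -18}
    - {"grip": 0,"tx": -40,"ty": -18}
    - {"grip": 0,"tx": -40,"ty": -18}
    - {"grip": 0,"tx": -40,"ty": -18}
    - {"grip": 0,"tx": -40,"ty": -18}
    - {"grip": 0,"tx": -40,"ty": -18}
    - {"grip": 0,"tx": -40,"ty": -18}
    - {"grip": 0,"tx": -40,"ty": -18}
    - {"grip": 0,"tx": -40,"ty": -18}
    - {"grip": 0,"tx": -40,"ty": -18}

```text
invalid input
```

drive_tool:
  targets:
    - {"wx": -0.8,"wy": 5.8,"wz": 2.6,"tx": -40,"ty": -15}
    - {"wx": -0.8,"wy": 5.8,"wz": 2.6,"tx": -30,"ty": -10}
    - {"wx": -0.8,"wy": 5.8,"wz": 2.6}
    - {"wx": -0.8,"wy": 5.8,"wz": 2.6}
    - {"wx": -0.8,"wy": 5.8,"wz": 2.6}
    - {"wx": -0.8,"wy": 5.8,"wz": 2.6}
    - {}
    - {}

```text
invalid input
```

```bash
python3 -c "
from h import *
import cv2
p,R=face(HUB,0,.075,.13); plan(p,R)
cv2.imwrite('pics/w1.png',imaging.camera('wrist')[:,:,::-1])
"
```

```text
t 0.15 pos [0.1828 0.5448 0.2386] q [63.4505 17.9816  2.5921 74.6912  0.0013 82.0016] -> [0.5975 0.1671 0.1895]
shift mm now-axes [-513.3016 -226.0343   49.3151] target-axes [-483.3686  -76.3574 -278.4945] turn [-4.9493 34.7691 15.4238] F [ 0.0276 -0.4582  0.9145]
```

View pics/w1.png

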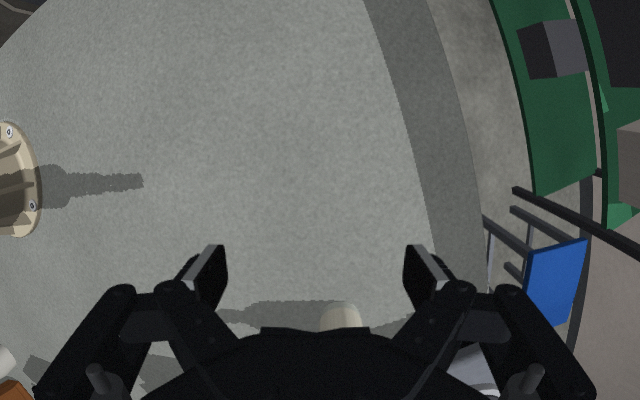

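Both moves were refused, so the arm hasn't moved. This wrist view is of the start pose, with the fingers at (205,280) and (425,280). I'll resend with every key filled in.

drive_tool:
  targets:
    - {"grip": 0,"tx": 0,"ty": 0,"tz": -40,"wx": 0,"wy": 0,"wz": 0}
    - {"grip": 0,"tx": -30,"ty": -13,"tz": -30,"wx": 0,"wy": 0,"wz": 0}
    - {"grip": 0,"tx": -40,"ty": -18,"tz": 0,"wx": 0,"wy": 0,"wz": 0}
    - {"grip": 0,"tx": -40,"ty": -18,"tz": 0,"wx": 0,"wy": 0,"wz": 0}
    - {"grip": 0,"tx": -40,"ty": -18,"tz": 0,"wx": 0,"wy": 0,"wz": 0}
    - {"grip": 0,"tx": -40,"ty": -18,"tz": 0,"wx": 0,"wy": 0,"wz": 0}
    - {"grip": 0,"tx": -40,"ty": -18,"tz": 0,"wx": 0,"wy": 0,"wz": 0}
    - {"grip": 0,"tx": -40,"ty": -18,"tz": 0,"wx": 0,"wy": 0,"wz": 0}
    - {"grip": 0,"tx": -40,"ty": -18,"tz": 0,"wx": 0,"wy": 0,"wz": 0}
    - {"grip": 0,"tx": -40,"ty": -18,"tz": 0,"wx": 0,"wy": 0,"wz": 0}
    - {"grip": 0,"tx": -40,"ty": -18,"tz": 0,"wx": 0,"wy": 0,"wz": 0}
    - {"grip": 0,"tx": -40,"ty": -18,"tz": 0,"wx": 0,"wy": 0,"wz": 0}

```text
time_s: 1.2
eef_pos: [0.5127, 0.2399, 0.3074]
tcp_rot: [[-0.948, 0.318, -0.0], [0.318, 0.948, 0.0], [0.0, 0.0, -1.0]]
ft_force: [0.9, 0.5, 0.6]
opening: -0.001
finger_force: 0.0
```

drive_tool:
  targets:
    - {"grip": 0,"tx": -35,"ty": -14,"tz": 0,"wx": 0,"wy": 0,"wz": 0}
    - {"grip": 0,"tx": -35,"ty": -14,"tz": 0,"wx": 0,"wy": 0,"wz": 0}
    - {"grip": 0,"tx": -34,"ty": -14,"tz": 0,"wx": 0,"wy": 0,"wz": 0}
    - {"grip": 0,"tx": 0,"ty": 0,"tz": 0,"wx": -0.8,"wy": 5.8,"wz": 2.6}
    - {"grip": 0,"tx": 0,"ty": 0,"tz": 0,"wx": -0.8,"wy": 5.8,"wz": 2.6}
    - {"grip": 0,"tx": 0,"ty": 0,"tz": 0,"wx": -0.8,"wy": 5.8,"wz": 2.6}
    - {"grip": 0,"tx": 0,"ty": 0,"tz": 0,"wx": -0.8,"wy": 5.8,"wz": 2.6}
    - {"grip": 0,"tx": 0,"ty": 0,"tz": 0,"wx": -0.8,"wy": 5.8,"wz": 2.6}
    - {"grip": 0,"tx": 0,"ty": 0,"tz": 0,"wx": -0.8,"wy": 5.8,"wz": 2.6}
    - {"grip": 0,"tx": 0,"ty": 0,"tz": 0,"wx": 0,"wy": 0,"wz": 0}

```text
time_s: 2.03
eef_pos: [0.599, 0.1659, 0.2971]
tcp_rot: [[-0.66, 0.572, -0.487], [0.469, 0.82, 0.328], [0.587, -0.012, -0.809]]
ft_force: [1.9, -0.8, -4.0]
opening: -0.002
finger_force: 0.0
```

```bash
python3 -c "
from h import *
import cv2
p,R=face(HUB,0,.075,.13); plan(p,R)
cv2.imwrite('pics/w2.png',imaging.camera('wrist')[:,:,::-1])
"
```

```text
t 2.0333 pos [0.599  0.1659 0.2971] q [ -0.7662  53.1208  60.7255 128.8824  18.7393  29.0913] -> [0.5975 0.1671 0.1895]
shift mm now-axes [-61.5669   1.4831  88.2393] target-axes [-60.0876   0.1528  89.2722] turn [-0.3427 -0.9639 -0.7531] F [ 1.871  -0.8143 -3.9631]
```

View pics/w2.png

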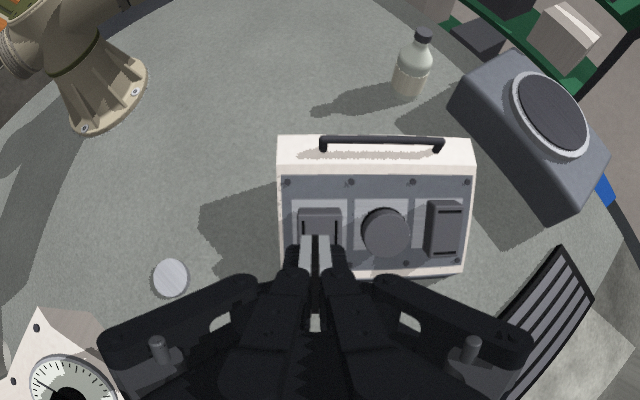

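The wrist view from above the hub shows the square head at about (320,222), the round one at (386,228) and the oblong one at (446,227). As a check, I'll cast these onto the head plane.

```bash
cat >> h.py <<'E'
def wray(uv,pos,C):
    m=imaging.camera_model("wrist");K=m["intrinsics"];M=m["mount"]
    x=np.array([uv[0]-K[0,2],uv[1]-K[1,2]]);r=np.linalg.norm(x);th=r/K[0,0]
    d=np.append(np.sin(th)*x/r,np.cos(th)); return pos+C@M[:3,3], C@M[:3,:3]@d
def wface(o,uv,w,pos,C):  # -> face coords (u,v) at plane w
    p0,R=face(o,0,0,w); c,d=wray(uv,pos,C); n=R[:,2]; X=c+d*((p0-c)@n)/(d@n); q=R.T@(X-p0); return q[0],-q[1]
E
python3 -c "
from h import *
o=get_obs();P=np.array(o['eef_pos']);C=np.array(o['tcp_rot'])
for uv in [(320,222),(386,228),(446,227)]: print('head',np.array(wface(HUB,uv,.043,P,C)))
# case corners: ridge ends, lower-right corner
for uv in [(276,175),(476,175),(463,272)]: print('face',np.array(wface(HUB,uv,0,P,C)))
"
```

```text
head [0.0191 0.0696]
head [ 0.0112 -0.0026]
head [ 0.0103 -0.0747]
face [0.0625 0.1205]
face [ 0.0632 -0.1312]
face [-0.0753 -0.133 ]
```

```bash
python3 -c "
from h import *
p,R=face(HUB,.007,.073,.075); plan(p,R)
"
```

```text
t 2.0833 pos [0.5991 0.1667 0.2993] q [ -0.6484  52.6692  60.4253 128.5115  18.6516  29.0922] -> [0.5679 0.1899 0.1485]
shift mm now-axes [-55.9012   2.5485 145.3957] target-axes [-54.6812   1.4441 145.8828] turn [-0.2483 -0.4878 -0.4903] F [ 0.0239  0.6098 -0.9101]
```

drive_tool:
  targets:
    - {"grip": 0,"tx": -14,"ty": 0.5,"tz": 20,"wx": -0.2,"wy": -0.5,"wz": -0.5}
    - {"grip": 0,"tx": -14,"ty": 0.5,"tz": 30,"wx": 0,"wy": 0,"wz": 0}
    - {"grip": 0,"tx": -14,"ty": 0.5,"tz": 30,"wx": 0,"wy": 0,"wz": 0}
    - {"grip": 0,"tx": -13,"ty": 0,"tz": 30,"wx": 0,"wy": 0,"wz": 0}
    - {"grip": 0,"tx": 0,"ty": 0,"tz": 20,"wx": 0,"wy": 0,"wz": 0}
    - {"grip": 0,"tx": 0,"ty": 0,"tz": 10,"wx": 0,"wy": 0,"wz": 0}
    - {"grip": 0,"tx": 0,"ty": 0,"tz": 5,"wx": 0,"wy": 0,"wz": 0}
    - {"grip": 0,"tx": 0,"ty": 0,"tz": 0,"wx": 0,"wy": 0,"wz": 0}
    - {"grip": 0,"tx": 0,"ty": 0,"tz": 0,"wx": 0,"wy": 0,"wz": 0}

```text
time_s: 2.83
eef_pos: [0.5676, 0.192, 0.1593]
tcp_rot: [[-0.686, 0.563, -0.462], [0.461, 0.827, 0.323], [0.563, 0.009, -0.826]]
ft_force: [0.1, -0.2, -0.7]
opening: 0.0
finger_force: 0.0
```

```bash
python3 -c "
from h import *
p,R=face(HUB,.007,.073,.075); plan(p,R)
"
```

```text
t 2.8333 pos [0.5676 0.192  0.1593] q [  1.4398  44.9197  26.5323 100.3632  19.5235  30.4784] -> [0.5679 0.1899 0.1485]
shift mm now-axes [-7.2388 -1.6712  8.1687] target-axes [-7.3558 -1.5724  8.0841] turn [0.2542 0.7235 0.4929] F [ 0.1384 -0.1661 -0.676 ]
```

drive_tool:
  targets:
    - {"grip": 0,"tx": -7,"ty": -1.5,"tz": 10,"wx": 0.2,"wy": 0.7,"wz": 0.5}
    - {"grip": 0,"tx": 0,"ty": 0,"tz": 10,"wx": 0,"wy": 0,"wz": 0}
    - {"grip": 0,"tx": 0,"ty": 0,"tz": 5,"wx": 0,"wy": 0,"wz": 0}
    - {"grip": 0,"tx": 0,"ty": 0,"tz": 2,"wx": 0,"wy": 0,"wz": 0}
    - {"grip": 0,"tx": 0,"ty": 0,"tz": 0,"wx": 0,"wy": 0,"wz": 0}

```text
time_s: 3.25
eef_pos: [0.5586, 0.1956, 0.1304]
tcp_rot: [[-0.671, 0.568, -0.476], [0.465, 0.823, 0.326], [0.577, -0.002, -0.817]]
ft_force: [0.7, -0.1, 0.2]
opening: 0.001
finger_force: 0.0
```

drive_tool:
  targets:
    - {"grip": 0,"tx": 0,"ty": 0,"tz": 1.5,"wx": 0,"wy": 0,"wz": 0}
    - {"grip": 0,"tx": 0,"ty": 0,"tz": 1.5,"wx": 0,"wy": 0,"wz": 0}
    - {"grip": 0,"tx": 0,"ty": 0,"tz": 1.5,"wx": 0,"wy": 0,"wz": 0}
    - {"grip": 0,"tx": 0,"ty": 0,"tz": 0,"wx": 0,"wy": 0,"wz": 0}

```text
time_s: 3.58
eef_pos: [0.5565, 0.1973, 0.127]
tcp_rot: [[-0.672, 0.568, -0.475], [0.465, 0.823, 0.326], [0.577, -0.002, -0.817]]
ft_force: [0.1, 0.8, 0.2]
opening: 0.0
finger_force: 0.0
```

drive_tool:
  targets:
    - {"grip": 0,"tx": 0,"ty": 0,"tz": 1,"wx": 0,"wy": 0,"wz": 0}
    - {"grip": 0,"tx": 0,"ty": 0,"tz": 1,"wx": 0,"wy": 0,"wz": 0}
    - {"grip": 0,"tx": 0,"ty": 0,"tz": 1,"wx": 0,"wy": 0,"wz": 0}
    - {"grip": 0,"tx": 0,"ty": 0,"tz": 0,"wx": 0,"wy": 0,"wz": 0}

```text
time_s: 3.92
eef_pos: [0.555, 0.1982, 0.1245]
tcp_rot: [[-0.672, 0.568, -0.476], [0.465, 0.823, 0.326], [0.577, -0.002, -0.817]]
ft_force: [0.8, -0.4, -1.1]
opening: -0.004
finger_force: 0.0
```

drive_tool:
  targets:
    - {"grip": 0,"tx": 0,"ty": 0,"tz": 1,"wx": 0,"wy": 0,"wz": 0}
    - {"grip": 0,"tx": 0,"ty": 0,"tz": 1,"wx": 0,"wy": 0,"wz": 0}
    - {"grip": 0,"tx": 0,"ty": 0,"tz": 1,"wx": 0,"wy": 0,"wz": 0}
    - {"grip": 0,"tx": 0,"ty": 0,"tz": 0,"wx": 0,"wy": 0,"wz": 0}

```text
time_s: 4.25
eef_pos: [0.5536, 0.1992, 0.1221]
tcp_rot: [[-0.672, 0.568, -0.475], [0.465, 0.823, 0.326], [0.577, -0.002, -0.817]]
ft_force: [-0.2, -0.2, -0.0]
opening: 0.0
finger_force: 0.0
```

drive_tool:
  targets:
    - {"grip": 0,"tx": 0,"ty": 0,"tz": 1,"wx": 0,"wy": 0,"wz": 0}
    - {"grip": 0,"tx": 0,"ty": 0,"tz": 1,"wx": 0,"wy": 0,"wz": 0}
    - {"grip": 0,"tx": 0,"ty": 0,"tz": 1,"wx": 0,"wy": 0,"wz": 0}
    - {"grip": 0,"tx": 0,"ty": 0,"tz": 0,"wx": 0,"wy": 0,"wz": 0}

```text
time_s: 4.58
eef_pos: [0.5527, 0.1999, 0.1205]
tcp_rot: [[-0.672, 0.568, -0.474], [0.465, 0.823, 0.326], [0.576, -0.001, -0.818]]
ft_force: [0.5, -1.5, 3.5]
opening: -0.001
finger_force: 2.4
```

drive_tool:
  targets:
    - {"grip": 0,"tx": 0,"ty": 0,"tz": 1,"wx": 0,"wy": 0,"wz": 0}
    - {"grip": 0,"tx": 0,"ty": 0,"tz": 1,"wx": 0,"wy": 0,"wz": 0}
    - {"grip": 0,"tx": 0,"ty": 0,"tz": 1,"wx": 0,"wy": 0,"wz": 0}
    - {"grip": 0,"tx": 0,"ty": 0,"tz": 1,"wx": 0,"wy": 0,"wz": 0}
    - {"grip": 0,"tx": 0,"ty": 0,"tz": 1,"wx": 0,"wy": 0,"wz": 0}
    - {"grip": 0,"tx": 0,"ty": 0,"tz": 1,"wx": 0,"wy": 0,"wz": 0}
    - {"grip": 0,"tx": 0,"ty": 0,"tz": 0,"wx": 0,"wy": 0,"wz": 0}

```text
time_s: 5.17
eef_pos: [0.5515, 0.2008, 0.1182]
tcp_rot: [[-0.674, 0.569, -0.47], [0.466, 0.822, 0.327], [0.572, 0.001, -0.82]]
ft_force: [5.8, -7.4, 18.4]
opening: -0.001
finger_force: 9.8
```

drive_tool:
  targets:
    - {"grip": 0,"tx": 0,"ty": 0,"tz": 1,"wx": 0,"wy": 0,"wz": 0}
    - {"grip": 0,"tx": 0,"ty": 0,"tz": 1,"wx": 0,"wy": 0,"wz": 0}
    - {"grip": 0,"tx": 0,"ty": 0,"tz": 0,"wx": 0,"wy": 0,"wz": 0}

```text
time_s: 5.42
eef_pos: [0.5514, 0.2009, 0.1182]
tcp_rot: [[-0.676, 0.57, -0.468], [0.467, 0.822, 0.327], [0.57, 0.002, -0.821]]
ft_force: [6.5, -11.8, 25.2]
opening: 0.002
finger_force: 14.0
```

drive_tool:
  targets:
    - {"grip": 0,"tx": 0,"ty": 0,"tz": 1,"wx": 0,"wy": 0,"wz": 0}
    - {"grip": 0,"tx": 0,"ty": 0,"tz": 1,"wx": 0,"wy": 0,"wz": 0}
    - {"grip": 0,"tx": 0,"ty": 0,"tz": 0,"wx": 0,"wy": 0,"wz": 0}

```text
time_s: 5.67
eef_pos: [0.5514, 0.2009, 0.1181]
tcp_rot: [[-0.677, 0.571, -0.465], [0.468, 0.821, 0.327], [0.569, 0.003, -0.823]]
ft_force: [8.9, -15.2, 33.2]
opening: 0.002
finger_force: 18.1
```

Something hard stops the tool at exactly the expected home height, with force growing about 4 N per mm commanded. I'll ease off and check how the head stands.

drive_tool:
  targets:
    - {"grip": 0,"tx": 0,"ty": 0,"tz": -10,"wx": 0,"wy": 0,"wz": 0}
    - {"grip": 0,"tx": 0,"ty": 0,"tz": -20,"wx": 0,"wy": 0,"wz": 0}
    - {"grip": 0,"tx": 0,"ty": 0,"tz": -30,"wx": 0,"wy": 0,"wz": 0}
    - {"grip": 0,"tx": 0,"ty": 0,"tz": -30,"wx": 0,"wy": 0,"wz": 0}
    - {"grip": 0,"tx": 20,"ty": 0,"tz": 0,"wx": 0,"wy": 0,"wz": 0}
    - {"grip": 0,"tx": 0,"ty": 0,"tz": 0,"wx": 0,"wy": 0,"wz": 0}

```text
time_s: 6.17
eef_pos: [0.5778, 0.1839, 0.1991]
tcp_rot: [[-0.674, 0.568, -0.472], [0.465, 0.823, 0.327], [0.574, 0.001, -0.819]]
ft_force: [0.0, 0.2, -0.1]
opening: 0.001
finger_force: 0.0
```

```bash
python3 -c "
from h import *
import cv2
p,R=face(HUB,.007,-.002,.075); plan(p,R)
w=imaging.camera('wrist')[:,:,::-1]; s=imaging.camera('side')[:,:,::-1]
cv2.imwrite('pics/w3f.png',w); cv2.imwrite('pics/s3f.png',s)
z=lambda a,x,y,f,h,v:cv2.resize(a[y:y+v,x:x+h],(780,int(780*v/h)),interpolation=cv2.INTER_CUBIC)
s0=cv2.imread('pics/side0.png')
b=np.hstack([cv2.resize(x[120:195,255:350],(390,308),interpolation=cv2.INTER_CUBIC) for x in(s0,s)])
cv2.imwrite('pics/c3.png',np.vstack([z(w,230,110,3,320,120),b]))
"
```

```text
t 6.1667 pos [0.5778 0.1839 0.1991] q [  0.6625  46.2102  34.0835 107.6325  19.4259  30.0769] -> [0.6103 0.2517 0.1485]
shift mm now-axes [-19.5128  74.2547  48.3166] target-axes [-19.5798  74.3392  48.1623] turn [ 0.1329 -0.0455 -0.0804] F [ 0.0107  0.1869 -0.0853]
```

View pics/c3.png

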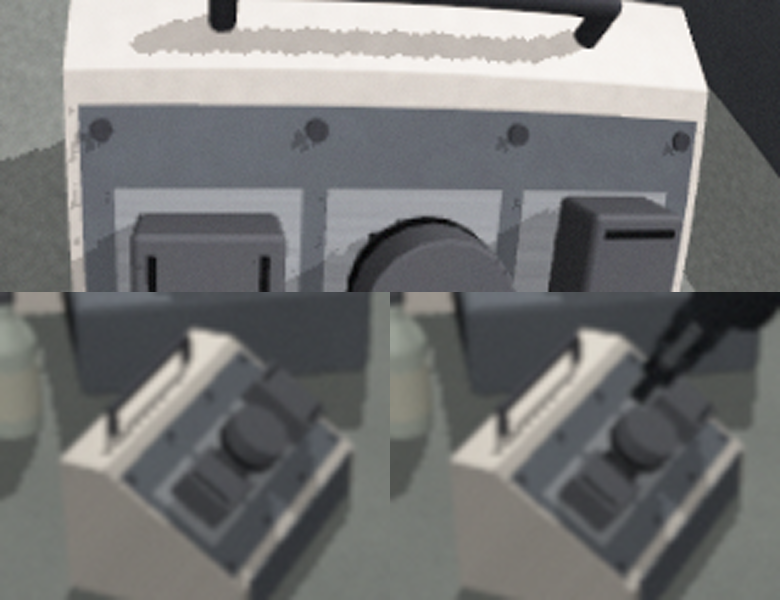

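The crop shows the left head's top edge close to the face at about (208,215), and the middle one with a dark gap under it at (430,225). I'll measure the head shift between the two side pictures.

```bash
python3 -c "
from h import *
import cv2
a=cv2.imread('pics/side0.png',0);b=cv2.imread('pics/s3f.png',0)
for nm,(x,y,w,h) in dict(left=(295,158,20,18),case=(262,160,20,30)).items():
    r=cv2.matchTemplate(cv2.resize(b[y-10:y+h+10,x-10:x+w+10],None,fx=5,fy=5,interpolation=2),cv2.resize(a[y:y+h,x:x+w],None,fx=5,fy=5,interpolation=2),5)
    _,m,_,l=cv2.minMaxLoc(r); print(nm,m,np.array(l)/5-10)
for v in(.075,):print(proj('side',face(HUB,0,v,.031)[0])-proj('side',face(HUB,0,v,.043)[0]))
"
```

```text
left 0.9615619778633118 [-0.6  0.6]
case 0.9981788992881775 [0. 0.]
[-1.8199  2.0509]
```

The head did move, but only about 4 of the 12 mm, so I need its absolute height before going on. I'll take two shifted wrist views to triangulate the heads.

drive_tool:
  targets:
    - {"grip": 0,"tx": -25,"ty": 20,"tz": 0,"wx": 0,"wy": 0,"wz": 0}
    - {"grip": 0,"tx": -20,"ty": 20,"tz": 0,"wx": 0,"wy": 0,"wz": 0}
    - {"grip": 0,"tx": 0,"ty": 0,"tz": 0,"wx": 0,"wy": 0,"wz": 0}
    - {"grip": 0,"tx": 0,"ty": 0,"tz": 0,"wx": 0,"wy": 0,"wz": 0}

```text
time_s: 6.6
eef_pos: [0.6291, 0.1955, 0.1655]
tcp_rot: [[-0.668, 0.567, -0.482], [0.465, 0.823, 0.326], [0.581, -0.006, -0.814]]
ft_force: [0.5, 0.3, 0.1]
opening: -0.003
finger_force: 0.0
```

```bash
python3 -c "
from h import *
import cv2
o=get_obs(); np.savez('A.npz',p=o['eef_pos'],C=o['tcp_rot'])
w=imaging.camera('wrist')[:,:,::-1]
cv2.imwrite('pics/wA.png',w)"
```

drive_tool:
  targets:
    - {"grip": 0,"tx": 0,"ty": 35,"tz": 0,"wx": 0,"wy": 0,"wz": 0}
    - {"grip": 0,"tx": 0,"ty": 35,"tz": 0,"wx": 0,"wy": 0,"wz": 0}
    - {"grip": 0,"tx": 0,"ty": 0,"tz": 0,"wx": 0,"wy": 0,"wz": 0}
    - {"grip": 0,"tx": 0,"ty": 0,"tz": 0,"wx": 0,"wy": 0,"wz": 0}

```text
time_s: 6.98
eef_pos: [0.6616, 0.2459, 0.1687]
tcp_rot: [[-0.674, 0.568, -0.473], [0.464, 0.823, 0.326], [0.575, 0.0, -0.818]]
ft_force: [-0.3, -0.6, -0.5]
opening: -0.0
finger_force: 0.0
```

```bash
python3 -c "
from h import *
import cv2
o=get_obs(); np.savez('B.npz',p=o['eef_pos'],C=o['tcp_rot'])
w=imaging.camera('wrist')[:,:,::-1]
cv2.imwrite('pics/wB.png',w)
a=cv2.imread('pics/wA.png')
z=lambda a:cv2.resize(a[70:280,100:540],None,fx=1.4,fy=1.4,interpolation=2)
z=lambda a,x:cv2.resize(a[90:270,x:x+480],None,fx=1.6,fy=1.6,interpolation=2)
cv2.imwrite('pics/cAB.png',np.vstack([z(a,150),z(w,80)]))"
```

```text
(no output)
```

View pics/cAB.png

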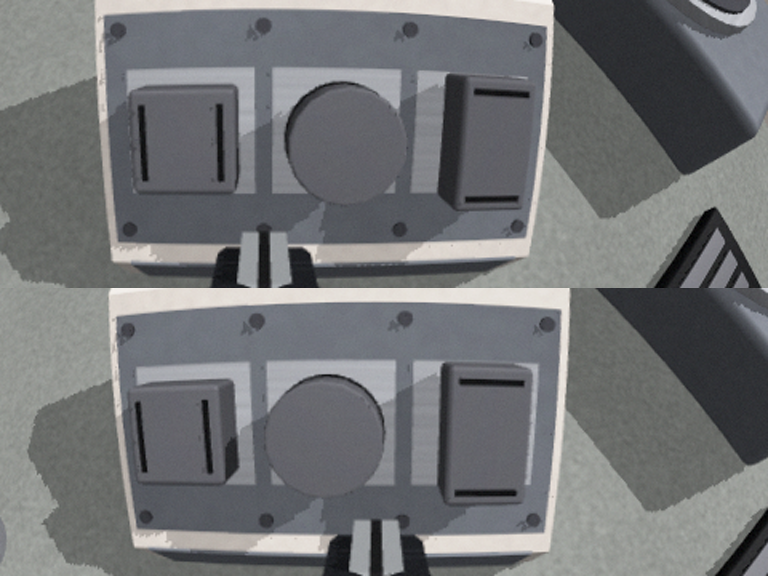

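Both views show all three heads with their slots: left slots at about (142,143) and (220,141) in A, right slots at (502,93) and (493,199), and the screws on the face around them. I'll triangulate these.

```bash
cat > tri.py <<'E'
from h import *
A=np.load('A.npz');B=np.load('B.npz')
F={'L1':((142,143),(141.5,149)),'L2':((220,141),(205.5,148)),'M':((347,144),(324,148)),'R1':((502,93),(491,94)),'R2':((493,199),(486,205)),
's1':((118,31),(127,43)),'s2':((264,26),(257,33)),'s3':((410,30),(404,32)),'s4':((535,40),(547,37)),'b1':((130,230),(145,230)),'b4':((516,227),(533,233))}
p0,R=face(HUB,0,0,0)
for k,(a,b) in F.items():
    ca,da=wray((a[0]/1.6+150,a[1]/1.6+90),A['p'],A['C']); cb,db=wray((b[0]/1.6+80,b[1]/1.6+90),B['p'],B['C'])
    s=np.linalg.lstsq(np.column_stack([da,-db]),cb-ca,rcond=None)[0]; X=(ca+da*s[0]+cb+db*s[1])/2
    q=R.T@(X-p0)*1000; print(k,'u,v,w',np.array([q[0],-q[1],-q[2]]),'miss',np.linalg.norm(ca+da*s[0]-cb-db*s[1])*1000)
E
python3 tri.py
```

```text
L1 u,v,w [ 0.3297 90.8028 26.8003] miss 0.1331283571154989
L2 u,v,w [ 1.9821 53.0943 33.4066] miss 0.5437551498394366
M u,v,w [ 1.48   -3.5933 35.6631] miss 0.46406811954845134
R1 u,v,w [ 26.4916 -77.8571  36.3112] miss 0.07068382512674731
R2 u,v,w [-25.1222 -78.1419  36.9147] miss 0.06347324621898608
s1 u,v,w [ 54.0964 107.3098   3.3932] miss 0.05648090150648781
s2 u,v,w [54.3506 33.3175  1.8925] miss 0.16710763279699628
s3 u,v,w [ 53.8195 -40.8605   2.3164] miss 0.43397971050728085
s4 u,v,w [  53.9272 -115.8241    1.0863] miss 0.2439268379201686
b1 u,v,w [-52.29   106.8807   4.962 ] miss 0.2988279751385871
b4 u,v,w [ -55.5302 -116.4254   -1.0288] miss 0.012725399722057938
```

The triangulation puts the left head about 28 mm out from the face. That matches home within error, so it started partly in. The middle is at about 35 and the right at about 38. I'll go on to the middle module.

```bash
python3 -c "
from h import *
p0,R=face(HUB,0,0,0); q=R.T@(np.array([.5514,.2009,.1181])-p0); print('stop u,v,w',q[0],-q[1],-q[2])
p,R=face(HUB,.002,-.004,.065); plan(p,R)
"
```

```text
stop u,v,w 0.0058112771154551195 0.07325260310295972 0.0387821753009948
t 7.0333 pos [0.6614 0.2449 0.17  ] q [  4.9464  65.379   69.3182 122.3271  21.4799  34.0882] -> [0.6101 0.2543 0.1374]
shift mm now-axes [ 20.1618 -21.4652  53.9499] target-axes [ 20.25   -21.338   53.9706] turn [ 0.0959 -0.0509 -0.1047] F [ 0.343  -1.1404  0.9082]
```

drive_tool:
  targets:
    - {"grip": 0,"tx": 10,"ty": -11,"tz": 5,"wx": 0,"wy": 0,"wz": 0}
    - {"grip": 0,"tx": 10,"ty": -10,"tz": 10,"wx": 0,"wy": 0,"wz": 0}
    - {"grip": 0,"tx": 0,"ty": 0,"tz": 15,"wx": 0,"wy": 0,"wz": 0}
    - {"grip": 0,"tx": 0,"ty": 0,"tz": 15,"wx": 0,"wy": 0,"wz": 0}
    - {"grip": 0,"tx": 0,"ty": 0,"tz": 9,"wx": 0,"wy": 0,"wz": 0}
    - {"grip": 0,"tx": 0,"ty": 0,"tz": 0,"wx": 0,"wy": 0,"wz": 0}
    - {"grip": 0,"tx": 0,"ty": 0,"tz": 0,"wx": 0,"wy": 0,"wz": 0}

```text
time_s: 7.62
eef_pos: [0.6108, 0.2537, 0.1393]
tcp_rot: [[-0.673, 0.57, -0.471], [0.466, 0.822, 0.328], [0.574, 0.001, -0.819]]
ft_force: [0.3, -0.8, 0.6]
opening: -0.002
finger_force: 0.0
```

```bash
python3 -c "
from h import *
p,R=face(HUB,.002,-.004,.039); plan(p,R)
"
```

```text
t 7.6167 pos [0.6108 0.2537 0.1393] q [  5.9133  53.2475  39.8484 104.5876  21.9995  35.1062] -> [0.5978 0.2627 0.1161]
shift mm now-axes [-0.4376  0.0029 28.0565] target-axes [-0.4184  0.0897 28.0581] turn [ 0.1799 -0.0396 -0.1825] F [ 0.2566 -0.8132  0.5892]
```

drive_tool:
  targets:
    - {"grip": 0,"tx": 0,"ty": 0,"tz": 7,"wx": 0,"wy": 0,"wz": 0}
    - {"grip": 0,"tx": 0,"ty": 0,"tz": 5,"wx": 0,"wy": 0,"wz": 0}
    - {"grip": 0,"tx": 0,"ty": 0,"tz": 2,"wx": 0,"wy": 0,"wz": 0}
    - {"grip": 0,"tx": 0,"ty": 0,"tz": 2,"wx": 0,"wy": 0,"wz": 0}
    - {"grip": 0,"tx": 0,"ty": 0,"tz": 2,"wx": 0,"wy": 0,"wz": 0}
    - {"grip": 0,"tx": 0,"ty": 0,"tz": 2,"wx": 0,"wy": 0,"wz": 0}
    - {"grip": 0,"tx": 0,"ty": 0,"tz": 2,"wx": 0,"wy": 0,"wz": 0}
    - {"grip": 0,"tx": 0,"ty": 0,"tz": 2,"wx": 0,"wy": 0,"wz": 0}
    - {"grip": 0,"tx": 0,"ty": 0,"tz": 0,"wx": 0,"wy": 0,"wz": 0}

```text
time_s: 8.37
eef_pos: [0.6013, 0.2617, 0.1189]
tcp_rot: [[-0.674, 0.57, -0.47], [0.467, 0.822, 0.328], [0.573, 0.001, -0.819]]
ft_force: [1.6, -2.8, 6.1]
opening: 0.001
finger_force: 3.4
```

drive_tool:
  targets:
    - {"grip": 0,"tx": 0,"ty": 0,"tz": 1,"wx": 0,"wy": 0,"wz": 0}
    - {"grip": 0,"tx": 0,"ty": 0,"tz": 1,"wx": 0,"wy": 0,"wz": 0}
    - {"grip": 0,"tx": 0,"ty": 0,"tz": 1,"wx": 0,"wy": 0,"wz": 0}
    - {"grip": 0,"tx": 0,"ty": 0,"tz": 1,"wx": 0,"wy": 0,"wz": 0}
    - {"grip": 0,"tx": 0,"ty": 0,"tz": 0,"wx": 0,"wy": 0,"wz": 0}

```text
time_s: 8.78
eef_pos: [0.5995, 0.2629, 0.1158]
tcp_rot: [[-0.674, 0.57, -0.47], [0.467, 0.821, 0.328], [0.573, 0.001, -0.82]]
ft_force: [1.4, -4.0, 7.7]
opening: -0.001
finger_force: 4.0
```

drive_tool:
  targets:
    - {"grip": 0,"tx": 0,"ty": 0,"tz": 1,"wx": 0,"wy": 0,"wz": 0}
    - {"grip": 0,"tx": 0,"ty": 0,"tz": 1,"wx": 0,"wy": 0,"wz": 0}
    - {"grip": 0,"tx": 0,"ty": 0,"tz": 0,"wx": 0,"wy": 0,"wz": 0}

```text
time_s: 9.03
eef_pos: [0.5994, 0.2631, 0.1155]
tcp_rot: [[-0.675, 0.571, -0.468], [0.467, 0.821, 0.328], [0.571, 0.003, -0.821]]
ft_force: [2.3, -7.4, 12.7]
opening: -0.001
finger_force: 7.3
```

drive_tool:
  targets:
    - {"grip": 0,"tx": 0,"ty": 0,"tz": 1,"wx": 0,"wy": 0,"wz": 0}
    - {"grip": 0,"tx": 0,"ty": 0,"tz": 1,"wx": 0,"wy": 0,"wz": 0}
    - {"grip": 0,"tx": 0,"ty": 0,"tz": 0,"wx": 0,"wy": 0,"wz": 0}

```text
time_s: 9.28
eef_pos: [0.5993, 0.2631, 0.1155]
tcp_rot: [[-0.676, 0.571, -0.466], [0.468, 0.821, 0.328], [0.57, 0.004, -0.822]]
ft_force: [4.5, -9.8, 19.7]
opening: -0.0
finger_force: 11.0
```

The middle one is home at about 22 N. I'll hold briefly, lift off and move over the right module.

drive_tool:
  targets:
    - {"grip": 0,"tx": 0,"ty": 0,"tz": 0.5,"wx": 0,"wy": 0,"wz": 0}
    - {"grip": 0,"tx": 0,"ty": 0,"tz": 0,"wx": 0,"wy": 0,"wz": 0}
    - {"grip": 0,"tx": 0,"ty": 0,"tz": -10,"wx": 0,"wy": 0,"wz": 0}
    - {"grip": 0,"tx": 0,"ty": 0,"tz": -20,"wx": 0,"wy": 0,"wz": 0}
    - {"grip": 0,"tx": 0,"ty": 25,"tz": -15,"wx": 0,"wy": 0,"wz": 0}
    - {"grip": 0,"tx": 0,"ty": 25,"tz": 0,"wx": 0,"wy": 0,"wz": 0}
    - {"grip": 0,"tx": 0,"ty": 25,"tz": 0,"wx": 0,"wy": 0,"wz": 0}
    - {"grip": 0,"tx": 0,"ty": 0,"tz": 0,"wx": 0,"wy": 0,"wz": 0}
    - {"grip": 0,"tx": 0,"ty": 0,"tz": 0,"wx": 0,"wy": 0,"wz": 0}

```text
time_s: 10.03
eef_pos: [0.6581, 0.3077, 0.1439]
tcp_rot: [[-0.673, 0.568, -0.474], [0.465, 0.823, 0.327], [0.575, -0.001, -0.818]]
ft_force: [0.3, -1.0, 0.3]
opening: -0.004
finger_force: 0.0
```

```bash
python3 -c "
from h import *
p0,R=face(HUB,0,0,0); q=R.T@(np.array([.5993,.2631,.1155])-p0); print('mid stop u,v,w',q[0],-q[1],-q[2])
p,R=face(HUB,.002,-.079,.038); plan(p,R)
"
```

```text
mid stop u,v,w 0.0008422685280723447 -0.005138904578029179 0.03908728854040247
t 10.0333 pos [0.6581 0.3077 0.1439] q [  9.3521  66.8682  69.0734 119.0693  23.527   38.3165] -> [0.6398 0.3249 0.1153]
shift mm now-axes [ 3.8431  3.7709 37.6484] target-axes [ 3.9147  3.8117 37.6389] turn [ 0.0472 -0.123  -0.1439] F [ 0.2598 -1.0454  0.3034]
```

drive_tool:
  targets:
    - {"grip": 0,"tx": 4,"ty": 4,"tz": 10,"wx": 0,"wy": 0,"wz": 0}
    - {"grip": 0,"tx": 0,"ty": 0,"tz": 8,"wx": 0,"wy": 0,"wz": 0}
    - {"grip": 0,"tx": 0,"ty": 0,"tz": 4,"wx": 0,"wy": 0,"wz": 0}
    - {"grip": 0,"tx": 0,"ty": 0,"tz": 2,"wx": 0,"wy": 0,"wz": 0}
    - {"grip": 0,"tx": 0,"ty": 0,"tz": 2,"wx": 0,"wy": 0,"wz": 0}
    - {"grip": 0,"tx": 0,"ty": 0,"tz": 2,"wx": 0,"wy": 0,"wz": 0}
    - {"grip": 0,"tx": 0,"ty": 0,"tz": 2,"wx": 0,"wy": 0,"wz": 0}
    - {"grip": 0,"tx": 0,"ty": 0,"tz": 2,"wx": 0,"wy": 0,"wz": 0}
    - {"grip": 0,"tx": 0,"ty": 0,"tz": 0,"wx": 0,"wy": 0,"wz": 0}

```text
time_s: 10.78
eef_pos: [0.6421, 0.3227, 0.1232]
tcp_rot: [[-0.673, 0.57, -0.472], [0.466, 0.822, 0.328], [0.575, 0.0, -0.818]]
ft_force: [-0.7, -0.1, 0.1]
opening: -0.002
finger_force: 0.0
```

drive_tool:
  targets:
    - {"grip": 0,"tx": 0,"ty": 0,"tz": 1.5,"wx": 0,"wy": 0,"wz": 0}
    - {"grip": 0,"tx": 0,"ty": 0,"tz": 1.5,"wx": 0,"wy": 0,"wz": 0}
    - {"grip": 0,"tx": 0,"ty": 0,"tz": 1,"wx": 0,"wy": 0,"wz": 0}
    - {"grip": 0,"tx": 0,"ty": 0,"tz": 1,"wx": 0,"wy": 0,"wz": 0}
    - {"grip": 0,"tx": 0,"ty": 0,"tz": 0,"wx": 0,"wy": 0,"wz": 0}

```text
time_s: 11.2
eef_pos: [0.6411, 0.3236, 0.1209]
tcp_rot: [[-0.674, 0.57, -0.469], [0.467, 0.821, 0.328], [0.572, 0.003, -0.82]]
ft_force: [3.1, -3.5, 6.2]
opening: 0.0
finger_force: 4.2
```

```bash
python3 -c "
from h import *
p,R=face(HUB,.002,-.079,.039); plan(p,R)
"
```

```text
t 11.2 pos [0.6411 0.3236 0.1209] q [ 10.648   61.3505  54.3155 108.9651  24.159   39.7245] -> [0.6403 0.3245 0.1161]
shift mm now-axes [-1.8157  0.313   4.6018] target-axes [-1.824   0.332   4.5975] turn [ 0.292   0.0921 -0.1416] F [ 3.0704 -3.5164  6.1973]
```

drive_tool:
  targets:
    - {"grip": 0,"tx": 0,"ty": 0,"tz": 1.5,"wx": 0,"wy": 0,"wz": 0}
    - {"grip": 0,"tx": 0,"ty": 0,"tz": 1.5,"wx": 0,"wy": 0,"wz": 0}
    - {"grip": 0,"tx": 0,"ty": 0,"tz": 1,"wx": 0,"wy": 0,"wz": 0}
    - {"grip": 0,"tx": 0,"ty": 0,"tz": 1,"wx": 0,"wy": 0,"wz": 0}
    - {"grip": 0,"tx": 0,"ty": 0,"tz": 0,"wx": 0,"wy": 0,"wz": 0}

```text
time_s: 11.62
eef_pos: [0.6391, 0.325, 0.1175]
tcp_rot: [[-0.675, 0.571, -0.468], [0.467, 0.821, 0.329], [0.572, 0.004, -0.821]]
ft_force: [3.2, -4.9, 9.8]
opening: -0.002
finger_force: 5.5
```

drive_tool:
  targets:
    - {"grip": 0,"tx": 0,"ty": 0,"tz": 1,"wx": 0,"wy": 0,"wz": 0}
    - {"grip": 0,"tx": 0,"ty": 0,"tz": 1,"wx": 0,"wy": 0,"wz": 0}
    - {"grip": 0,"tx": 0,"ty": 0,"tz": 0,"wx": 0,"wy": 0,"wz": 0}

```text
time_s: 11.87
eef_pos: [0.639, 0.3251, 0.1174]
tcp_rot: [[-0.676, 0.571, -0.465], [0.467, 0.821, 0.329], [0.57, 0.005, -0.822]]
ft_force: [5.9, -7.3, 15.6]
opening: -0.002
finger_force: 8.8
```

drive_tool:
  targets:
    - {"grip": 0,"tx": 0,"ty": 0,"tz": 1,"wx": 0,"wy": 0,"wz": 0}
    - {"grip": 0,"tx": 0,"ty": 0,"tz": 0,"wx": 0,"wy": 0,"wz": 0}
    - {"grip": 0,"tx": 0,"ty": 0,"tz": 0,"wx": 0,"wy": 0,"wz": 0}

```text
time_s: 12.12
eef_pos: [0.639, 0.3251, 0.1174]
tcp_rot: [[-0.676, 0.572, -0.464], [0.467, 0.82, 0.33], [0.569, 0.006, -0.822]]
ft_force: [7.3, -8.6, 18.4]
opening: -0.001
finger_force: 10.5
```

```bash
python3 -c "
from h import *
p0,R=face(HUB,0,0,0); q=R.T@(np.array(get_obs()['eef_pos'])-p0); print('right stop u,v,w',q[0],-q[1],-q[2])
p,R=face(GAU,0,0,.14); plan(p,R); print(R)
"
```

```text
right stop u,v,w 0.0038884463548334294 -0.07872688291478117 0.03928639143531473
t 12.1167 pos [0.639  0.3251 0.1174] q [ 10.7717  60.4838  52.1569 107.2935  24.2338  39.9534] -> [ 0.6269 -0.2026  0.1977]
shift mm now-axes [-192.7388 -439.3441 -234.2712] target-axes [ 213.031  -486.8883   51.1576] turn [ 32.4162   0.4534 -46.007 ] F [ 7.3294 -8.5562 18.368 ]
[[-0.7627 -0.3649 -0.5341]
 [-0.2989  0.9311 -0.2093]
 [ 0.5736 -0.     -0.8192]]
```

The right one is home at about 21 N; all three stops agree at w = 39 mm. Next I'll lift off and move across to the gauge.

drive_tool:
  targets:
    - {"grip": 0,"tx": 0,"ty": 0,"tz": -12,"wx": 0,"wy": 0,"wz": 0}
    - {"grip": 0,"tx": 15,"ty": 0,"tz": -25,"wx": 0,"wy": 0,"wz": 0}
    - {"grip": 0,"tx": 20,"ty": 0,"tz": -28,"wx": 0,"wy": 0,"wz": 0}
    - {"grip": 0,"tx": 20,"ty": 0,"tz": -28,"wx": 0,"wy": 0,"wz": 0}
    - {"grip": 0,"tx": 0,"ty": 0,"tz": 0,"wx": 0,"wy": 0,"wz": 0}
    - {"grip": 0,"tx": -19,"ty": -34,"tz": -13,"wx": 0,"wy": 0,"wz": 0}
    - {"grip": 0,"tx": -19,"ty": -34,"tz": -13,"wx": 0,"wy": 0,"wz": 0}
    - {"grip": 0,"tx": -19,"ty": -34,"tz": -13,"wx": 0,"wy": 0,"wz": 0}
    - {"grip": 0,"tx": -19,"ty": -34,"tz": -13,"wx": 0,"wy": 0,"wz": 0}
    - {"grip": 0,"tx": -19,"ty": -34,"tz": -13,"wx": 0,"wy": 0,"wz": 0}
    - {"grip": 0,"tx": -19,"ty": -34,"tz": -13,"wx": 0,"wy": 0,"wz": 0}
    - {"grip": 0,"tx": 0,"ty": 0,"tz": 0,"wx": 0,"wy": 0,"wz": 0}

```text
time_s: 13.12
eef_pos: [0.6319, 0.0656, 0.214]
tcp_rot: [[-0.671, 0.579, -0.463], [0.474, 0.815, 0.333], [0.57, 0.004, -0.822]]
ft_force: [-0.3, 0.3, -0.0]
opening: -0.003
finger_force: 0.0
```

```bash
python3 -c "
from h import *
p,R=face(GAU,0,0,.15); plan(p,R)
plan(p,R@Ro.from_euler('z',163,degrees=True).as_matrix())
"
```

```text
t 13.1167 pos [0.6319 0.0656 0.214 ] q [ -8.3423  55.3168  53.9145 120.2157  15.1902  22.6508] -> [ 0.6322 -0.2005  0.2059]
shift mm now-axes [-131.0238 -216.7476  -81.9978] target-axes [  74.5936 -247.877    62.1625] turn [ 32.6377   0.3586 -46.4743] F [-0.3173  0.2924 -0.03  ]
t 13.1167 pos [0.6319 0.0656 0.214 ] q [ -8.3423  55.3168  53.9145 120.2157  15.1902  22.6508] -> [ 0.6322 -0.2005  0.2059]
shift mm now-axes [-131.0238 -216.7476  -81.9978] target-axes [-143.8065  215.2369   62.1625] turn [  5.9703 -37.151  111.857 ] F [-0.3173  0.2924 -0.03  ]
```

drive_tool:
  targets:
    - {"grip": 0,"tx": -19,"ty": -31,"tz": -12,"wx": 0,"wy": 0,"wz": 0}
    - {"grip": 0,"tx": -19,"ty": -31,"tz": -12,"wx": 0,"wy": 0,"wz": 0}
    - {"grip": 0,"tx": -19,"ty": -31,"tz": -12,"wx": 0,"wy": 0,"wz": 0}
    - {"grip": 0,"tx": -19,"ty": -31,"tz": -12,"wx": 0,"wy": 0,"wz": 0}
    - {"grip": 0,"tx": -19,"ty": -31,"tz": -12,"wx": 0,"wy": 0,"wz": 0}
    - {"grip": 0,"tx": -18,"ty": -31,"tz": -12,"wx": 0,"wy": 0,"wz": 0}
    - {"grip": 0,"tx": -18,"ty": -31,"tz": -12,"wx": 0,"wy": 0,"wz": 0}
    - {"grip": 0,"tx": 0,"ty": 0,"tz": 0,"wx": 0,"wy": 0,"wz": 0}

```text
time_s: 13.78
eef_pos: [0.6109, -0.1927, 0.1967]
tcp_rot: [[-0.678, 0.581, -0.45], [0.479, 0.814, 0.33], [0.558, 0.009, -0.83]]
ft_force: [-0.2, -0.2, 1.0]
opening: 0.004
finger_force: 0.0
```

drive_tool:
  targets:
    - {"grip": 60,"tx": 0,"ty": 0,"tz": 0,"wx": 0.35,"wy": -2.2,"wz": 6.5}
    - {"grip": 60,"tx": 0,"ty": 0,"tz": 0,"wx": 0.35,"wy": -2.2,"wz": 6.5}
    - {"grip": 60,"tx": 0,"ty": 0,"tz": 0,"wx": 0.35,"wy": -2.2,"wz": 6.5}
    - {"grip": 60,"tx": 0,"ty": 0,"tz": 0,"wx": 0.35,"wy": -2.2,"wz": 6.5}
    - {"grip": 60,"tx": 0,"ty": 0,"tz": 0,"wx": 0.35,"wy": -2.2,"wz": 6.5}
    - {"grip": 60,"tx": 0,"ty": 0,"tz": 0,"wx": 0.35,"wy": -2.2,"wz": 6.5}
    - {"grip": 60,"tx": 0,"ty": 0,"tz": 0,"wx": 0.35,"wy": -2.2,"wz": 6.5}
    - {"grip": 60,"tx": 0,"ty": 0,"tz": 0,"wx": 0.35,"wy": -2.2,"wz": 6.5}
    - {"grip": 60,"tx": 0,"ty": 0,"tz": 0,"wx": 0.35,"wy": -2.2,"wz": 6.5}
    - {"grip": 60,"tx": 0,"ty": 0,"tz": 0,"wx": 0.35,"wy": -2.2,"wz": 6.5}

```text
time_s: 14.62
eef_pos: [0.6132, -0.185, 0.1995]
tcp_rot: [[0.109, 0.921, -0.375], [0.992, -0.125, -0.019], [-0.064, -0.37, -0.927]]
ft_force: [-0.3, 0.8, 1.0]
opening: 0.704
finger_force: 0.0
```

```bash
python3 -c "
from h import *
p,R=face(GAU,0,0,.15)
plan(p,R@Ro.from_euler('z',163,degrees=True).as_matrix())
"
```

```text
t 14.6167 pos [ 0.6132 -0.185   0.1995] q [-20.1136  46.5323  40.4846 104.3924  -8.4361  78.3631] -> [ 0.6322 -0.2005  0.2059]
shift mm now-axes [-13.7084  17.1214 -12.7142] target-axes [ -0.2629  22.2685 -12.1152] turn [  3.865  -15.5097  46.4634] F [-0.2761  0.8231  0.9502]
```

drive_tool:
  targets:
    - {"grip": 60,"tx": -7,"ty": 9,"tz": -20,"wx": 0,"wy": 0,"wz": 0}
    - {"grip": 60,"tx": -7,"ty": 9,"tz": -20,"wx": 0.55,"wy": -2.2,"wz": 6.6}
    - {"grip": 60,"tx": 0,"ty": 0,"tz": 0,"wx": 0.55,"wy": -2.2,"wz": 6.6}
    - {"grip": 60,"tx": 0,"ty": 0,"tz": 0,"wx": 0.55,"wy": -2.2,"wz": 6.6}
    - {"grip": 60,"tx": 0,"ty": 0,"tz": 0,"wx": 0.55,"wy": -2.2,"wz": 6.6}
    - {"grip": 60,"tx": 0,"ty": 0,"tz": 0,"wx": 0.55,"wy": -2.2,"wz": 6.6}
    - {"grip": 60,"tx": 0,"ty": 0,"tz": 0,"wx": 0.55,"wy": -2.2,"wz": 6.6}
    - {"grip": 60,"tx": 0,"ty": 0,"tz": 0,"wx": 0.55,"wy": -2.2,"wz": 6.6}
    - {"grip": 60,"tx": 0,"ty": 0,"tz": 0,"wx": 0,"wy": 0,"wz": 0}
    - {"grip": 60,"tx": 0,"ty": 0,"tz": 0,"wx": 0,"wy": 0,"wz": 0}

```text
time_s: 15.45
eef_pos: [0.6309, -0.1977, 0.2227]
tcp_rot: [[0.612, 0.594, -0.522], [0.584, -0.785, -0.209], [-0.533, -0.177, -0.827]]
ft_force: [1.1, -0.5, 0.8]
opening: 0.701
finger_force: 0.0
```

```bash
python3 -c "
from h import *
import cv2
p,R=face(GAU,0,0,.15)
plan(p,R@Ro.from_euler('z',163,degrees=True).as_matrix())
o=get_obs(); np.savez('C.npz',p=o['eef_pos'],C=o['tcp_rot'])
w=imaging.camera('wrist')[:,:,::-1]
cv2.imwrite('pics/wC.png',w)"
```

```text
t 15.45 pos [ 0.6309 -0.1977  0.2227] q [-15.6767  63.1582  72.4037 127.5947 -19.9901 129.2653] -> [ 0.6322 -0.2005  0.2059]
shift mm now-axes [ 8.1534  5.9772 13.7529] target-axes [ 8.4935  5.8388 13.6069] turn [ 0.4468 -0.6932  1.6882] F [ 1.0788 -0.4592  0.7606]
```

View pics/wC.png

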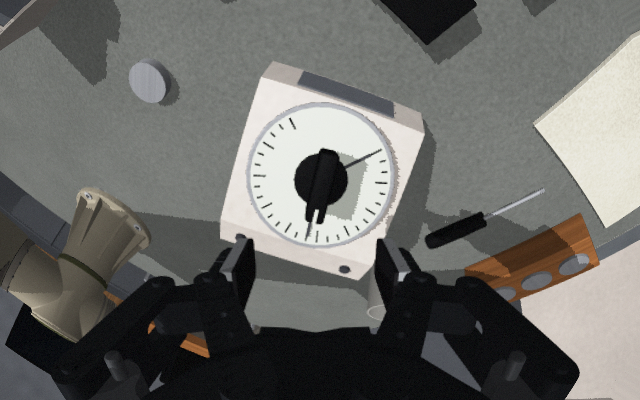

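The wrist view shows the dial with its centre at about (321,174) and the zero hand to (382,150). The bar runs from (326,150) to (316,222), and the peak pointer's tip is at (308,237). Next I'll work out the knob position and the bar angle.

```bash
python3 -c "
from h import *
D=np.load('C.npz');P,C=D['p'],D['C']
f=lambda uv,w:np.array(wface(GAU,uv,w,P,C))*1000
print('dial c',f((321,174.5),.013),[f(x,.013) for x in((247,174),(395,174),(321,103),(321,246))])
print('zero',f((382,150),.013),'tip',f((308,237),.013))
print('bar ends',f((327,149),.058),f((315,222),.058))
for uv in((266,77),(424,132),(220,238),(364,280)):print('corner',f(uv,0))
q=f((308,237),.013)-f((321,174.5),.013); z=f((382,150),.013)-f((321,174.5),.013)
an=lambda q:np.degrees(np.arctan2(q[1],q[0]));print('angle left of up: ptr',an(q),'zero',an(z))
b=f((315,222),.058)-f((327,149),.058);print('bar',an(b),np.linalg.norm(b))
"
```

```text
dial c [-4.938  -1.8286] [array([ 16.6908, -68.6299]), array([-28.6245,  65.2838]), array([-67.9252, -23.3457]), array([63.6473, 21.8376])]
zero [-45.8193  44.8506] tip [58.5154  6.4117]
bar ends [-32.983   -7.8205] [26.6601  2.5323]
corner [-76.6267 -81.338 ]
corner [-77.9077  82.8751]
corner [ 95.9773 -80.8156]
corner [93.5055 83.2443]
angle left of up: ptr 7.399227644286017 zero 131.21160145414692
bar 9.847188357087482 60.53490414214472
```

```bash
python3 -c "
from h import *
T=Ro.from_euler('z',171.5,degrees=True).as_matrix()
p,R=face(GAU,-.003,-.0025,.036); plan(p,R@T)
p,R=face(GAU,-.003,-.0025,.100); plan(p,R@T)
"
```

```text
t 15.5 pos [ 0.6309 -0.1982  0.2235] q [-15.7104  63.1006  72.435  127.5988 -19.9984 129.2637] -> [ 0.5727 -0.2211  0.1108]
shift mm now-axes [ 11.0101   3.3393 128.357 ] target-axes [ 13.2496   2.1737 128.1771] turn [ 0.4388 -0.7797 10.1328] F [-0.7248 -0.4036  0.3961]
t 15.5 pos [ 0.6309 -0.1982  0.2235] q [-15.7104  63.1006  72.435  127.5988 -19.9984 129.2637] -> [ 0.6069 -0.2077  0.1632]
shift mm now-axes [11.8333  3.9038 64.3614] target-axes [13.2496  2.1737 64.1703] turn [ 0.4388 -0.7797 10.1328] F [-0.7248 -0.4036  0.3961]
```

drive_tool:
  targets:
    - {"grip": 50,"tx": 4,"ty": 1,"tz": 15,"wx": 0.2,"wy": -0.4,"wz": 5}
    - {"grip": 50,"tx": 4,"ty": 1,"tz": 15,"wx": 0.2,"wy": -0.4,"wz": 5}
    - {"grip": 50,"tx": 4,"ty": 1,"tz": 15,"wx": 0,"wy": 0,"wz": 0}
    - {"grip": 50,"tx": 0,"ty": 0,"tz": 15,"wx": 0,"wy": 0,"wz": 0}
    - {"grip": 50,"tx": 0,"ty": 0,"tz": 0,"wx": 0,"wy": 0,"wz": 0}
    - {"grip": 50,"tx": 0,"ty": 0,"tz": 0,"wx": 0,"wy": 0,"wz": 0}

```text
time_s: 16.0
eef_pos: [0.6075, -0.2079, 0.1683]
tcp_rot: [[0.7, 0.473, -0.535], [0.433, -0.877, -0.209], [-0.568, -0.085, -0.818]]
ft_force: [0.7, 0.4, 1.2]
opening: 0.585
finger_force: 0.0
```

```bash
python3 -c "
from h import *
T=Ro.from_euler('z',171.5,degrees=True).as_matrix()
p,R=face(GAU,-.003,-.0025,.036); plan(p,R@T)
"
```

```text
t 16.0 pos [ 0.6075 -0.2079  0.1683] q [-16.7763  55.7097  48.6852 111.8841 -20.7846 138.7636] -> [ 0.5727 -0.2211  0.1108]
shift mm now-axes [ 2.5841  0.0479 68.459 ] target-axes [ 2.5015  0.0096 68.4657] turn [-0.0328  0.0692 -0.0198] F [0.7081 0.4451 1.196 ]
```

drive_tool:
  targets:
    - {"grip": 50,"tx": 2.5,"ty": 0,"tz": 20,"wx": 0,"wy": 0,"wz": 0}
    - {"grip": 50,"tx": 0,"ty": 0,"tz": 20,"wx": 0,"wy": 0,"wz": 0}
    - {"grip": 50,"tx": 0,"ty": 0,"tz": 12,"wx": 0,"wy": 0,"wz": 0}
    - {"grip": 50,"tx": 0,"ty": 0,"tz": 8,"wx": 0,"wy": 0,"wz": 0}
    - {"grip": 50,"tx": 0,"ty": 0,"tz": 6,"wx": 0,"wy": 0,"wz": 0}
    - {"grip": 50,"tx": 0,"ty": 0,"tz": 0,"wx": 0,"wy": 0,"wz": 0}
    - {"grip": 50,"tx": 0,"ty": 0,"tz": 0,"wx": 0,"wy": 0,"wz": 0}

```text
time_s: 16.58
eef_pos: [0.5754, -0.2205, 0.1128]
tcp_rot: [[0.701, 0.473, -0.534], [0.432, -0.877, -0.21], [-0.568, -0.083, -0.819]]
ft_force: [-0.3, -0.4, 0.2]
opening: 0.585
finger_force: 0.0
```

drive_tool:
  targets:
    - {"grip": 5,"tx": 0,"ty": 0,"tz": 0,"wx": 0,"wy": 0,"wz": 0}
    - {"grip": 5,"tx": 0,"ty": 0,"tz": 0,"wx": 0,"wy": 0,"wz": 0}
    - {"grip": 5,"tx": 0,"ty": 0,"tz": 0,"wx": 0,"wy": 0,"wz": 0}
    - {"grip": 5,"tx": 0,"ty": 0,"tz": 0,"wx": 0,"wy": 0,"wz": 0}
    - {"grip": 5,"tx": 0,"ty": 0,"tz": 0,"wx": 0,"wy": 0,"wz": 0}
    - {"grip": 5,"tx": 0,"ty": 0,"tz": 0,"wx": 0,"wy": 0,"wz": 0}
    - {"grip": 5,"tx": 0,"ty": 0,"tz": 0,"wx": 0,"wy": 0,"wz": 0}
    - {"grip": 5,"tx": 0,"ty": 0,"tz": 0,"wx": 0,"wy": 0,"wz": 0}
  squeeze: 25

```text
time_s: 17.25
eef_pos: [0.5764, -0.2214, 0.1122]
tcp_rot: [[0.702, 0.474, -0.531], [0.431, -0.877, -0.213], [-0.567, -0.08, -0.82]]
ft_force: [5.5, -3.2, 0.4]
opening: 0.18
finger_force: 29.0
```

```bash
python3 -c "
from h import *
T=Ro.from_euler('z',171.5,degrees=True).as_matrix()
p,R=face(GAU,-.003,-.0025,.036); plan(p,R@T); o=get_obs();print(o['opening'],o['finger_force'],o['moment'])
"
```

```text
t 17.25 pos [ 0.5764 -0.2214  0.1122] q [-18.4108  51.4027  32.3939  99.0414 -21.7015 137.2549] -> [ 0.5727 -0.2211  0.1108]
shift mm now-axes [-1.6227 -1.8669  3.0994] target-axes [-1.615  -1.8576  3.1092] turn [ 0.2563 -0.0465 -0.1611] F [ 5.5342 -3.2152  0.4432]
0.1804848487570694 29.0245521068573 [-0.3087 -1.1811  0.6283]
```

Gripped: the opening reads 16 mm, which is the bar's width. I'll relieve the small side force and turn anticlockwise (negative about tool z).

drive_tool:
  targets:
    - {"grip": 5,"tx": 0,"ty": 1.3,"tz": 0,"wx": 0,"wy": 0,"wz": 0}
    - {"grip": 5,"tx": 0,"ty": 0,"tz": 0,"wx": 0,"wy": 0,"wz": -6}
    - {"grip": 5,"tx": 0,"ty": 0,"tz": 0,"wx": 0,"wy": 0,"wz": -6}
    - {"grip": 5,"tx": 0,"ty": 0,"tz": 0,"wx": 0,"wy": 0,"wz": -6}
    - {"grip": 5,"tx": 0,"ty": 0,"tz": 0,"wx": 0,"wy": 0,"wz": -6}
    - {"grip": 5,"tx": 0,"ty": 0,"tz": 0,"wx": 0,"wy": 0,"wz": -6}
    - {"grip": 5,"tx": 0,"ty": 0,"tz": 0,"wx": 0,"wy": 0,"wz": 0}

```text
time_s: 17.83
eef_pos: [0.5752, -0.2202, 0.1126]
tcp_rot: [[0.367, 0.761, -0.535], [0.815, -0.541, -0.209], [-0.448, -0.359, -0.819]]
ft_force: [1.2, 4.9, 6.0]
opening: 0.178
finger_force: 29.7
```

```bash
python3 -c "
from h import *
T=Ro.from_euler('z',171.5-125,degrees=True).as_matrix()
p,R=face(GAU,-.003,-.0025,.036); plan(p,R@T); o=get_obs();C=np.array(o['tcp_rot']);print(o['opening'],o['finger_force'],C.T@o['moment'],C.T@o['ft_force'])
"
```

```text
t 17.8333 pos [ 0.5752 -0.2202  0.1126] q [-18.4027  51.4826  32.5001  99.3631 -21.5585 107.0492] -> [ 0.5727 -0.2211  0.1108]
shift mm now-axes [-0.8299 -0.7212  3.044 ] target-axes [ 0.7918 -0.7678  3.043 ] turn [ -0.0718  -0.0194 -94.84  ] F [1.2042 4.9237 6.0222]
0.17813428838856127 29.673284590244293 [ 0.5215  0.7437 -0.0043] [ 1.7543 -3.9077 -6.604 ]
```

drive_tool:
  targets:
    - {"grip": 5,"tx": 0,"ty": 0,"tz": 0,"wx": 0,"wy": 0,"wz": -6}
    - {"grip": 5,"tx": 0,"ty": 0,"tz": 0,"wx": 0,"wy": 0,"wz": -6}
    - {"grip": 5,"tx": 0,"ty": 0,"tz": 0,"wx": 0,"wy": 0,"wz": -6}
    - {"grip": 5,"tx": 0,"ty": 0,"tz": 0,"wx": 0,"wy": 0,"wz": -6}
    - {"grip": 5,"tx": 0,"ty": 0,"tz": 0,"wx": 0,"wy": 0,"wz": -6}
    - {"grip": 5,"tx": 0,"ty": 0,"tz": 0,"wx": 0,"wy": 0,"wz": -6}
    - {"grip": 5,"tx": 0,"ty": 0,"tz": 0,"wx": 0,"wy": 0,"wz": -6}
    - {"grip": 5,"tx": 0,"ty": 0,"tz": 0,"wx": 0,"wy": 0,"wz": -6}
    - {"grip": 5,"tx": 0,"ty": 0,"tz": 0,"wx": 0,"wy": 0,"wz": -6}
    - {"grip": 5,"tx": 0,"ty": 0,"tz": 0,"wx": 0,"wy": 0,"wz": -6}
    - {"grip": 5,"tx": 0,"ty": 0,"tz": 0,"wx": 0,"wy": 0,"wz": -6}
    - {"grip": 5,"tx": 0,"ty": 0,"tz": 0,"wx": 0,"wy": 0,"wz": -6}

```text
time_s: 18.83
eef_pos: [0.5718, -0.2205, 0.1149]
tcp_rot: [[-0.609, 0.58, -0.541], [0.766, 0.608, -0.21], [0.207, -0.542, -0.814]]
ft_force: [-10.9, 4.5, 14.8]
opening: 0.183
finger_force: 29.8
```

drive_tool:
  targets:
    - {"grip": 5,"tx": 0,"ty": 0,"tz": 0,"wx": 0,"wy": 0,"wz": -5}
    - {"grip": 5,"tx": 0,"ty": 0,"tz": 0,"wx": 0,"wy": 0,"wz": -5}
    - {"grip": 5,"tx": 0,"ty": 0,"tz": 0,"wx": 0,"wy": 0,"wz": -4}
    - {"grip": 5,"tx": 0,"ty": 0,"tz": 0,"wx": 0,"wy": 0,"wz": 0}

```text
time_s: 19.17
eef_pos: [0.5714, -0.2211, 0.1154]
tcp_rot: [[-0.73, 0.417, -0.542], [0.598, 0.773, -0.21], [0.331, -0.478, -0.814]]
ft_force: [-11.0, 3.8, 15.9]
opening: 0.184
finger_force: 29.7
```

```bash
python3 -c "
from h import *
T=Ro.from_euler('z',171.5-125,degrees=True).as_matrix()
p,R=face(GAU,-.003,-.0025,.036); plan(p,R@T); o=get_obs();C=np.array(o['tcp_rot']);print(o['opening'],o['finger_force'],C.T@o['moment'],C.T@o['ft_force'])
"
```

```text
t 19.1667 pos [ 0.5714 -0.2211  0.1154] q [-18.4857  51.3586  32.3662  99.7955 -21.8026  21.2009] -> [ 0.5727 -0.2211  0.1108]
shift mm now-axes [-2.5062  2.7162  3.0292] target-axes [-2.8726  2.2789  3.0646] turn [-0.3569 -0.4171 -8.8959] F [-10.9883   3.7701  15.9424]
0.18368708338424963 29.732903838157654 [ 1.5969  2.5824 -0.0361] [15.5551 -9.2801 -7.8126]
```

Side force has built up from a small axis offset. I'll relieve it, then go on to the stop.

drive_tool:
  targets:
    - {"grip": 5,"tx": 1.5,"ty": -1,"tz": 0,"wx": 0,"wy": 0,"wz": 0}
    - {"grip": 5,"tx": 1.5,"ty": -1,"tz": 0,"wx": 0,"wy": 0,"wz": -3}
    - {"grip": 5,"tx": 0,"ty": 0,"tz": 0,"wx": 0,"wy": 0,"wz": -3}
    - {"grip": 5,"tx": 0,"ty": 0,"tz": 0,"wx": 0,"wy": 0,"wz": -3}
    - {"grip": 5,"tx": 0,"ty": 0,"tz": 0,"wx": 0,"wy": 0,"wz": 0}

```text
time_s: 19.58
eef_pos: [0.571, -0.2215, 0.1157]
tcp_rot: [[-0.788, 0.301, -0.537], [0.471, 0.856, -0.212], [0.396, -0.42, -0.817]]
ft_force: [-3.0, 0.3, 9.3]
opening: 0.18
finger_force: 29.6
```

```bash
cat > st.py <<'E'
from h import *
T=Ro.from_euler('z',171.5-125,degrees=True).as_matrix()
p,R=face(GAU,-.003,-.0025,.036); plan(p,R@T); o=get_obs();C=np.array(o['tcp_rot']);print(o['opening'],o['finger_force'],C.T@o['moment'],C.T@o['ft_force'])
E
python3 st.py
```

```text
t 19.5833 pos [ 0.571  -0.2215  0.1157] q [-18.5372  50.937   31.7674  99.229  -21.7971  12.1882] -> [ 0.5727 -0.2211  0.1108]
shift mm now-axes [-3.1168  2.9285  3.0599] target-axes [-3.1144  2.9131  3.0775] turn [-0.221  -0.1127 -0.0692] F [-2.9979  0.2596  9.3092]
0.17998333643662565 29.55165535211563 [ 0.6188  0.7545 -0.0333] [ 6.1711 -4.5868 -6.0494]
```

drive_tool:
  targets:
    - {"grip": 5,"tx": 0,"ty": 0,"tz": 0,"wx": 0,"wy": 0,"wz": -3}
    - {"grip": 5,"tx": 0,"ty": 0,"tz": 0,"wx": 0,"wy": 0,"wz": 0}

```text
time_s: 19.75
eef_pos: [0.5711, -0.2216, 0.1157]
tcp_rot: [[-0.803, 0.261, -0.537], [0.427, 0.879, -0.212], [0.416, -0.399, -0.817]]
ft_force: [-3.6, 0.8, 8.5]
opening: 0.179
finger_force: 32.9
```

```bash
python3 st.py
```

```text
t 19.75 pos [ 0.5711 -0.2216  0.1157] q [-18.547   50.9383  31.7738  99.2196 -21.7925   9.2837] -> [ 0.5727 -0.2211  0.1108]
shift mm now-axes [-3.1478  2.8334  3.0491] target-axes [-2.9991  2.9739  3.0656] turn [-0.207  -0.1098  2.8219] F [-3.5525  0.846   8.4627]
0.1789247114937929 32.9094797372818 [0.5284 0.8152 0.7299] [ 6.7367 -3.5601 -5.1861]
```

The torque jumped to 0.73 N m, so the pointer is on its stop. I'll hold briefly, open and back off along the axis.

drive_tool:
  targets:
    - {"grip": 5,"tx": 0,"ty": 0,"tz": 0,"wx": 0,"wy": 0,"wz": 0}
    - {"grip": 5,"tx": 0,"ty": 0,"tz": 0,"wx": 0,"wy": 0,"wz": 0}
    - {"grip": 50,"tx": 0,"ty": 0,"tz": 0,"wx": 0,"wy": 0,"wz": 0}
    - {"grip": 50,"tx": 0,"ty": 0,"tz": 0,"wx": 0,"wy": 0,"wz": 0}
    - {"grip": 50,"tx": 0,"ty": 0,"tz": 0,"wx": 0,"wy": 0,"wz": 0}
    - {"grip": 50,"tx": 0,"ty": 0,"tz": 0,"wx": 0,"wy": 0,"wz": 0}
    - {"grip": 50,"tx": 0,"ty": 0,"tz": 0,"wx": 0,"wy": 0,"wz": 0}
    - {"grip": 50,"tx": 0,"ty": 0,"tz": -10,"wx": 0,"wy": 0,"wz": 0}
    - {"grip": 50,"tx": 0,"ty": 0,"tz": -20,"wx": 0,"wy": 0,"wz": 0}
    - {"grip": 50,"tx": 0,"ty": 0,"tz": -25,"wx": 0,"wy": 0,"wz": 0}
    - {"grip": 50,"tx": 0,"ty": 0,"tz": -15,"wx": 0,"wy": 0,"wz": 0}
    - {"grip": 50,"tx": 0,"ty": 0,"tz": 0,"wx": 0,"wy": 0,"wz": 0}

```text
time_s: 20.75
eef_pos: [0.6113, -0.2059, 0.1729]
tcp_rot: [[-0.806, 0.261, -0.532], [0.425, 0.88, -0.212], [0.413, -0.397, -0.82]]
ft_force: [0.4, -0.4, 0.5]
opening: 0.586
finger_force: 0.0
```

```bash
python3 -c "
from h import *
import cv2
o=get_obs(); np.savez('D.npz',p=o['eef_pos'],C=o['tcp_rot'])
w=imaging.camera('wrist')[:,:,::-1]
cv2.imwrite('pics/wD.png',w)"
```

```text
(no output)
```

View pics/wD.png

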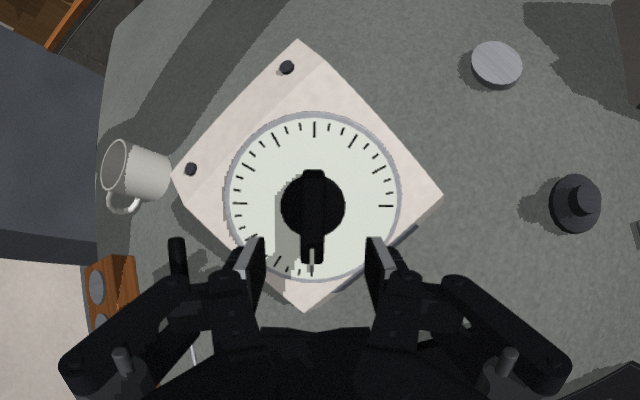

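The bar now lies from (313,170) to (312,262), over the zero hand and the first mark at about (310,272). I'll check the angle.

```bash
python3 -c "
from h import *
D=np.load('D.npz');P,C=D['p'],D['C']
f=lambda uv,w:np.array(wface(GAU,uv,w,P,C))*1000
b=f((312,262),.058)-f((313,170),.058);print(np.degrees(np.arctan2(b[1],b[0])),np.linalg.norm(b))
c=f((312.5,196),.013);m=f((310.5,273),.013);q=m-c;print('mark',np.degrees(np.arctan2(q[1],q[0])),c)
print(get_obs()['ft_force'])"
```

```text
135.72066186954385 62.608634936288475
mark 134.85787155698 [ 3.6108 -5.7319]
[-0.3629 -0.6764 -0.8205]
```

The bar is at 135.7° and the zero mark at 134.9–135°, so the pointer is on its stop. The robot is clear of everything, so I'll hand the job in.

```bash
python3 -c "
from rig import ctrl
print(ctrl.finish_job())"
```

```text
the job is handed in; nothing more can be done
None
```

I handed the job in at about 21 s: all three modules are home, pressed left to right, and the peak pointer is back on its zero stop. The left module took about 37 N instead of the 20 N asked (limit 45 N); the middle and right took about 22 N and 21 N. The arm is clear and I saw no sign of touching the bystanders, though I didn't re-measure them, and the hand-in returned no verdict.

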